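Snap the turned knob onto a box lid

ROBOT

A 6-joint arm with a two-finger parallel gripper is mounted at the origin on the work surface. World frame = base frame: x ahead of the robot, y to its left, z up, the work surface at z = 0. Lengths are in m, angles in rad, forces in N, time in s.
With the tool pointing down it reaches from about 0.275 to 0.85 m from the base axis. Payload 5.2 kg.
Tool frame: the origin (TCP) lies between the finger pads; the fingertips stand 17 mm ahead of it and the grasp point (between the pads) lies 2 mm behind it; z points along the fingers, y is the line along which they close (so a half turn about z gives the same grasp; the last joint's range is limited). The gripper opens to 85 mm and grips with 20 to 120 N. Pads are 22 mm wide; open, the fingers measure 114 mm over their backs; the gripper's body (76 mm by 85 mm) begins 54 mm behind the grasp point. The pads swing forward as they close: fully open they stand 13 mm farther back than shut.
Start: joints at [1.004, 0.259, 1.535, -0, 1.348, -0.203], TCP at [0.196, 0.514, 0.21] pointing down, gripper open.
Joint ranges: [-3.14, 3.14], [-0.91, 2.08], [0.19, 2.58], [-1.22, 4.36], [0.22, 2.71], [-3.12, 3.12]. Speed limits (rad/s): [2.57, 2.57, 3.14, 3.14, 3.14, 3.14].

INTERFACE

Orientations are given as a rotation vector (axis times angle).
In Python, from plant import * gives the robot as it stands.
- The arm moves only by the tool move_arm, never from a script. Its argument "increments" is a list of rows, each a list of 7 numbers: the shift along the world's x, y, z in mm, then the turn, a rotation vector about the world's x, y, z in degrees, then the finger opening in mm, from 0 to 85.4. A call has 1 to 12 rows; each row shifts and turns the commanded pose from where the row before left it; what a row does not reach is not made up. A row lasts 1/12 s, in which the tool goes at most 41.7 mm and 7.16 degrees, less where a joint would pass 70% of its speed; a pose out of reach is approached as far as the arm can. A call is refused whole if a number of a shift passes 41.7 or a number of a turn 7.16, either way. A call with a gripper value outside its range is refused whole. The fingers move at their own pace and stop on an object; the grip force is fixed at half the most. Time passes only in rows, so rows that do not move let the fingers close. It gives the time, the measured TCP pose, the force, the opening and the grip force at its end, in the units of the state.
- observe(): the state, without advancing time (a new reading comes with each control period).
- get_image(name): name is "scene" or "top" or "wrist"; returns the picture (420x560x3 uint8, red, green, blue); there is no depth.
- camera_params(name): a dict with "intrinsics" (3x3 intrinsics, pixels), "extrinsics" (4x4, takes a point from camera to world coordinates). Camera axes: x right, y down, z forward; pixel columns grow to the right and rows downward; lengths in m; the calibration is good to about 2 mm. A picture is of the moment at which its call begins: read the wrist's pose just before it. camera_params takes no time and is no camera call; for the wrist camera it gives the pose at the moment of the call.
- finish_job(): hands the job in; it is judged then, once.
The state is a dict: "time": time; "joint_positions": joint angles; "qd": joint speeds; "tau": joint torques, N m; "eef_pos": TCP position; "orientation": TCP orientation; "contact_force": force on the tool from outside, world axes, zero at the start; "wrist_torque": the same for the moment, N m; "gripper_width": opening from 0.0 (shut) to 1.0 (fully open); "grasp_force": force on a finger pad.
Only numpy, scipy, OpenCV 4.12 (cv2) and the standard library are available. Lean on these libraries where they do the work, as an engineer would, in place of code of your own. Each camera call takes 0.05 s, during which the arm holds its last target. There are 200 camera calls.

TASK

Clamp the wooden box lid in its jig by pushing the raised sprung clamp arm down until its end clips under the catch, and let go of the arm. Then take the short hollow wooden knob and press it down onto the steel stud in the middle of the lid, past the click, until it sits flush and upright on the lid. Finish while still holding the knob and pressing it firmly down (about 10 N), with the clamp still clipped and the lid still in its jig, and leave everything else on the table where it stands.

Things in the scene. Friction and masses are not known exactly. Their poses are not given: they have to be found in the camera images.
- jig: plywood jig fixed on the table, board 160 (x) by 250 (y) by 20 mm thick; origin under its centre. 6 mm high rails in its middle form the lid's nest. The clamp arm lies along y at x = +47 mm, hinge at y = -62 mm; a steel post at x = +47, y = +104 mm, 58 mm high above the table, carries on its -y side the rounded sprung catch bar under which the arm's end clips
- clamp (a joint): angle of the steel clamp arm (rad): 0.36 to 0.5 = raised, 0 = down on the lid and clipped. It rises about the jig's x axis through clamp_hinge. A spring drives it up (about 2 N at its end), the hinge is a little stiff; pushing its end past the catch takes about 15 N at the pad, then it snaps down and stays
- clamp_hinge (a point): hinge of the clamp arm, 40 mm above the table; the arm is a bar 12 mm wide, 10 mm thick, 140 mm long, and points to the jig's +y when down
- clamp_pad (a point): middle of the top face of the round rubber thumb pad (26 mm across) on the clamp arm, 105 mm from the hinge, 9 mm above the arm's middle line; push down here. Its height is 49 mm above the table when clipped
- lid: plywood box lid 110 (x) by 80 (y) by 8 mm lying loose in the nest of the jig, with a steel snap stud 14 mm across standing 22 mm up from its middle; origin under its middle; its underside is 20 mm above the table. The clamp's rubber foot comes down on it at x = +47 mm
- stud_foot (a point): middle of the lid's top face, where the stud stands and the knob's mouth comes to rest (28 mm above the table)
- stud_top (a point): middle of the stud's chamfered top, 22 mm above stud_foot; four sprung balls stand out of the stud at half its height, 20 mm across them
- knob: turned wooden knob, 34 mm across, 36 mm tall, a hollow cap standing mouth down; origin in the middle of its mouth, z up. Bore 24 mm deep, flared to 20 mm at the mouth, snap lip 16 mm across 3 to 6 mm inside. On the stud it meets the balls with its mouth 12 mm above stud_foot, takes most force (10 N) at 9 mm, clicks at 6 mm (force drops); home when the mouth rests on the lid
- knob_top (a point): middle of the knob's flat top, 36 mm above its mouth
- spool: turned wooden spool (bystander), 36 mm across, 60 mm tall, waisted; origin under its middle
- wheel: turned wooden toy wheel with a hub (bystander), 48 mm across, 20 mm tall; origin under its middle
- glass: low drinking glass (bystander), 70 mm across, 70 mm tall; origin under its middle
- pot: cardboard pot with brushes (bystander), 72 mm across, brushes to 150 mm high; origin under its middle
- pen: black marker pen lying on the table (bystander), 130 mm long, 18 mm across; origin under its middle, along its y
Things that resemble listed ones, but are neither listed nor needed, are in the scene too. What is shaped like the knob but blue, red or turquoise is not meant.

How it is judged:
By the outcome, as a careful person would: the job done as asked, in the order asked, and still so for the second after the job is handed in, while the arm keeps its last pose, push and grip.
It also fails if it takes over 58 s, if anything falls off the work surface, if the arm or the gripper's body presses on something with over 40 N, if the wrist force passes 120 N, or if a joint passes its speed limit or range.

## Working session

There is one attempt and no reset: what is moved stays moved. The work goes in short steps, Python scripts to look and compute and a tool call to move; the robot and the scene stay as the last step left them, time stands still between calls to the robot, and variables do not carry over. Pictures are saved under pics/ and viewed, at most 10 in all, crops included, and the job is handed in when it is done.

Besides the shell and the picture viewer there is one more tool, called in YAML: its name, and indented under it one key for each argument. move_arm: Moves the arm, as the interface text tells. Its arguments: {"type":"object","properties":{"increments":{"type":"array"}},"required":["increments"]}

```bash
mkdir -p pics
cat > h.py <<'E'
from plant import *
import numpy as np, cv2
def save(img,n): cv2.imwrite('pics/'+n,cv2.cvtColor(np.ascontiguousarray(img),cv2.COLOR_RGB2BGR))
def ray(c,u,v):
    K,T=np.array(c["intrinsics"]),np.array(c["extrinsics"])
    d=T[:3,:3]@np.linalg.solve(K,[u,v,1.]); return T[:3,3],d
def onz(c,u,v,z):
    o,d=ray(c,u,v); return o+d*(z-o[2])/d[2]
def proj(c,p):
    K,T=np.array(c["intrinsics"]),np.array(c["extrinsics"])
    q=K@(T[:3,:3].T@(np.array(p)-T[:3,3])); return q[:2]/q[2]
E
python3 - <<'E'
from h import *
for n in("top","scene"):
    i=get_image(n); np.save(n+'.npy',i); save(cv2.resize(i,(800,600),interpolation=cv2.INTER_CUBIC),n+'1.png')
    c=camera_params(n); print(n,np.round(c["extrinsics"],3).tolist(),np.round(c["intrinsics"],1).tolist())
print(observe())
E
```

```text
top [[0.03, -0.984, 0.173, 0.39], [-0.999, -0.037, -0.035, 0.106], [0.041, -0.172, -0.984, 0.851], [0.0, 0.0, 0.0, 1.0]] [[394.5, 0.0, 282.8], [0.0, 394.5, 208.3], [0.0, 0.0, 1.0]]
scene [[-0.619, 0.407, -0.672, 1.221], [0.786, 0.332, -0.522, 0.639], [0.011, -0.851, -0.526, 0.597], [0.0, 0.0, 0.0, 1.0]] [[536.3, 0.0, 283.2], [0.0, 536.3, 217.2], [0.0, 0.0, 1.0]]
{'time': 0.1, 'joint_positions': array([ 1.00422563e+00,  2.59288373e-01,  1.53595866e+00, -6.66989192e-06,
        1.34798536e+00, -2.02822345e-01]), 'qd': array([-1.35748952e-03, -7.91468709e-04, -1.08886843e-03, -3.54718808e-05,
       -3.38258850e-05,  1.93586448e-04]), 'tau': array([ 2.79563494e-03, -4.46964562e+01, -2.91250062e+01, -4.10056127e-04,
        6.26720488e-03, -6.75191427e-05]), 'eef_pos': array([0.19539941, 0.51358991, 0.20925403]), 'orientation': array([-5.68117112e-01, -3.08917683e+00,  2.39082024e-03]), 'contact_force': array([-0.3147026 , -0.9441382 ,  0.02328708]), 'wrist_torque': array([-0.01708418,  0.04104661,  0.05506065]), 'grasp_force': 0.0, 'gripper_width': 1.0014093337273107}
```

View pics/top1.png

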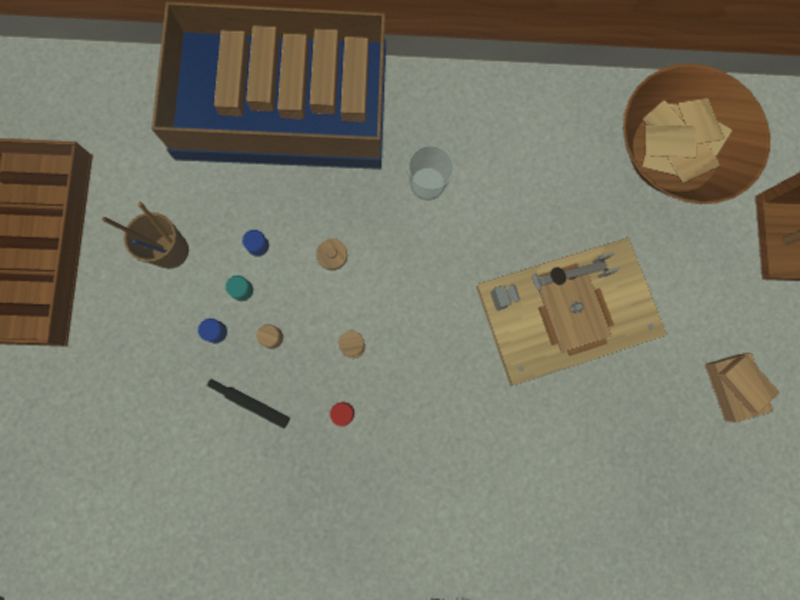

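View pics/scene1.png

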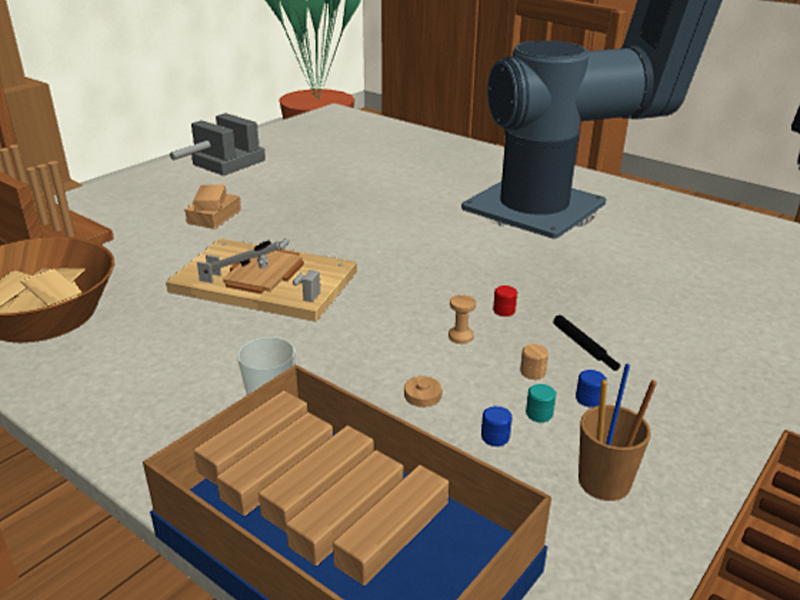

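Candidates for the knob in the top picture (800x600): plain-wood round (269,336), the plain-wood spool top (351,344) (tall and waisted at scene (461,318)), the wheel (332,254), and coloured lookalikes at (255,242), (211,330), (238,288) and (342,413). The choice is (269,336), scene (534,361). The jig is at about (571,310), with the post at (503,295), the pad at (558,276) and the stud at (576,307).

Run:
```python
from h import *
t=np.load('top.npy'); s=np.load('scene.npy'); ct=camera_params('top'); cs=camera_params('scene')
# knob masks: saturated wood vs grey table
def blob(img,u,v,r):
    h=cv2.cvtColor(np.ascontiguousarray(img),cv2.COLOR_RGB2HSV); m=((h[...,1]>75)&(h[...,0]<25)).astype(np.uint8)
    n,l,st,ce=cv2.connectedComponentsWithStats(m); k=l[int(v),int(u)]
    return st[k].tolist(),ce[k],(l==k).astype(np.uint8)
st,ce,m=blob(t,269*.7,336*.7,0); print('knob top',st,ce,[onz(ct,*ce,z).round(4).tolist() for z in(.018,.036)])
st,ce,m=blob(s,534*.7,361*.7,0); print('knob scene',st,ce,onz(cs,*ce,.018).round(4))
st,ce,m=blob(t,500*.7,340*.7,0); print('jig',st,ce)
cn=max(cv2.findContours(m,0,2)[0],key=cv2.contourArea)
# map contour to z=.02 plane
P=np.array([onz(ct,*p[0],.02)[:2] for p in cn],np.float32)*1000
print(cv2.minAreaRect(P))
a=cv2.resize(t[155:285,325:475],(600,520),interpolation=cv2.INTER_CUBIC)
b=cv2.resize(t[205:270,165:215],(200,260),interpolation=cv2.INTER_CUBIC)
c=cv2.resize(s[225:285,345:405],(200,200),interpolation=cv2.INTER_CUBIC)
o=np.zeros((520,800,3),np.uint8); o[:,:600]=a; o[:260,600:]=b; o[300:500,600:]=c
save(o,'crop.png')
```

```text
knob top [180, 227, 18, 16, 225] [188.20888889 234.84888889] [[0.4726, 0.2734, 0.018], [0.4708, 0.2698, 0.036]]
knob scene [364, 241, 20, 25, 410] [373.55853659 252.70487805] [0.4741 0.2725 0.018 ]
jig [334, 167, 132, 102, 7536] [399.98606688 219.39039278]
((527.6768798828125, -175.97105407714844), (158.43499755859375, 251.8192901611328), 19.482158660888672)
```

View pics/crop.png

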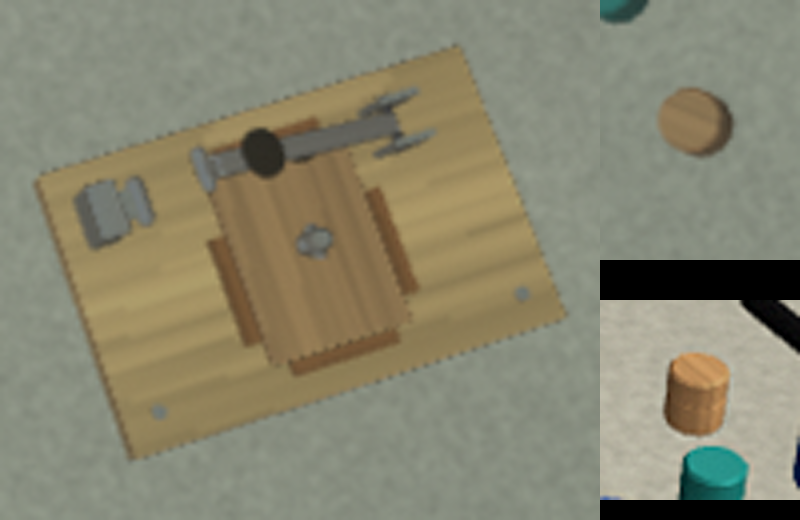

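The crop shows a plain-wood cylinder with a flat top at (695,120), which is the knob. The stud is at (314,238), the pad at (264,153), the post at (105,215) and the catch bar at (140,200).

Run:
```python
from h import *
from scipy.optimize import minimize_scalar
ct=camera_params('top'); cs=camera_params('scene')
C=np.array([.5277,-.1760]);y=np.radians(19.5);R=np.array([[np.cos(y),-np.sin(y)],[np.sin(y),np.cos(y)]])
J=lambda x,yy,z:np.append(C+R@[x,yy],z)
for z in(.040,.050): print('stud',z,onz(ct,325+314/4,155+238/4,z).round(4),'jig0 px crop',((proj(ct,J(0,0,z))-[325,155])*4).round(1))
pad=lambda a:J(.047,-.062+.105*np.cos(a)-.009*np.sin(a),.040+.105*np.sin(a)+.009*np.cos(a))
uv=np.array([325+264/4,155+153/4])
r=minimize_scalar(lambda a:np.sum((proj(ct,pad(a))-uv)**2),bounds=(.2,.6),method='bounded');print(r.x,r.fun,pad(r.x).round(4),uv-proj(ct,pad(r.x)))
u2=np.array([263,247])*.7
r=minimize_scalar(lambda a:np.sum((proj(cs,pad(a))-u2)**2),bounds=(.2,.6),method='bounded');print(r.x,r.fun)
for a in(.43,.36,.3,.2,.1,0,-.02):print(a,pad(a).round(4))
print('post',((proj(ct,J(.047,.104,.058))-[325,155])*4).round(1),'hinge',((proj(ct,J(.047,-.062,.04))-[325,155])*4).round(1))
```

```text
stud 0.04 [ 0.5289 -0.1779  0.04  ] jig0 px crop [310.4 240.1]
stud 0.05 [ 0.5272 -0.1744  0.05  ] jig0 px crop [316.9 237.1]
0.4632843487350407 0.5750738069174209 [ 0.5627 -0.134   0.095 ] [0.30738824 0.6932433 ]
0.4049825406208037 2.4818130139286207
0.43 [ 0.5621 -0.1323  0.092 ]
0.36 [ 0.561  -0.1291  0.0854]
0.3 [ 0.5601 -0.1267  0.0796]
0.2 [ 0.5589 -0.1234  0.0697]
0.1 [ 0.5581 -0.1211  0.0594]
0 [ 0.5577 -0.1198  0.049 ]
-0.02 [ 0.5576 -0.1196  0.0469]
post [103.5 208.3] hinge [386.6 123.1]
```

move_arm:
  increments:
    - [15, -27, 0, 0, 0, 3.4, 0]
    - [15, -27, 0, 0, 0, 3.4, 0]
    - [15, -27, 0, 0, 0, 3.4, 0]
    - [15, -27, 0, 0, 0, 3.4, 0]
    - [15, -27, 0, 0, 0, 3.4, 0]
    - [15, -27, 0, 0, 0, 3.4, 0]
    - [15, -27, 0, 0, 0, 3.4, 0]
    - [15, -27, 0, 0, 0, 3.4, 0]
    - [15, -27, 0, 0, 0, 3.4, 0]
    - [15, -27, 0, 0, 0, 3.4, 0]
    - [15, -27, 0, 0, 0, 3.4, 0]
    - [15, -27, 0, 0, 0, 3.4, 0]

```text
time: 1.1
eef_pos: [0.3758, 0.1886, 0.2098]
orientation: [0.549, -3.093, -0.0]
contact_force: [0.6, 0.6, 0.3]
gripper_width: 0.004
grasp_force: 0.0
```

move_arm:
  increments:
    - [15, -27, -4, 0, 0, 0, 0]
    - [15, -27, -4, 0, 0, 0, 0]
    - [15, -27, -4, 0, 0, 0, 0]
    - [15, -27, -4, 0, 0, 0, 0]
    - [15, -27, -4, 0, 0, 0, 0]
    - [15, -27, -4, 0, 0, 0, 0]
    - [15, -27, -4, 0, 0, 0, 0]
    - [15, -27, -4, 0, 0, 0, 0]
    - [15, -27, -4, 0, 0, 0, 0]
    - [15, -27, -4, 0, 0, 0, 0]
    - [15, -27, -4, 0, 0, 0, 0]
    - [0, 0, 0, 0, 0, 0, 0]

```text
time: 2.1
eef_pos: [0.5426, -0.1119, 0.1646]
orientation: [0.539, -3.095, 0.003]
contact_force: [-0.9, 0.3, -0.5]
gripper_width: 0.001
grasp_force: 0.0
```

Run:
```python
from h import *
c=camera_params('wrist'); i=get_image('wrist'); save(i,'w1.png')
C=np.array([.5277,-.1760]);y=np.radians(19.5);R=np.array([[np.cos(y),-np.sin(y)],[np.sin(y),np.cos(y)]])
J=lambda x,yy,z:np.append(C+R@[x,yy],z)
print('stud top',proj(c,J(0,0,.05)),'foot',proj(c,J(0,0,.028)),'pad',proj(c,[.5625,-.1335,.093]),'corners',[proj(c,J(a,b,.02)).round(0).tolist() for a in(-.08,.08) for b in(-.125,.125)])
np.save('w1.npy',i); import pickle; pickle.dump(c,open('w1.pkl','wb'))
```

```text
stud top [217.39980813 159.87397284] foot [221.7882538  156.84273175] pad [246.04815139 226.83147783] corners [[81.0, 66.0], [358.0, 67.0], [107.0, 233.0], [347.0, 234.0]]
```

View pics/w1.png

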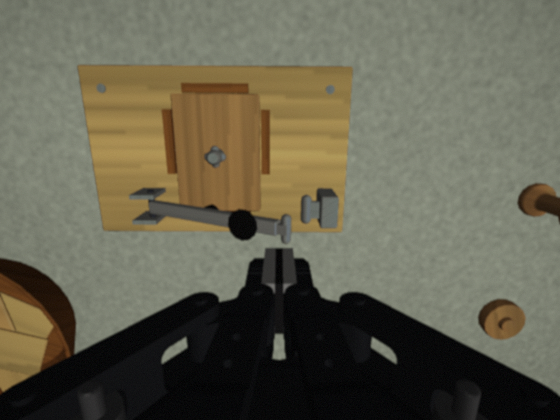

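The wrist picture shows the raised arm, with its pad at (242,224) against a predicted (246,227). The stud top is at (215,157) against (217,160), so the jig pose is good to about 3 mm. Now to push the pad.

move_arm:
  increments:
    - [9, -12, -10, 0, 0, 0, 0]
    - [9, -11, -10, 0, 0, 0, 0]
    - [0, 0, -15, 0, 0, 0, 0]
    - [0, 0, -12, 0, 0, 0, 0]
    - [0, 0, -6, 0, 0, 0, 0]
    - [0, 0, 0, 0, 0, 0, 0]

```text
time: 2.65
eef_pos: [0.5571, -0.1286, 0.1114]
orientation: [0.545, -3.091, -0.004]
contact_force: [0.3, 0.6, 0.3]
gripper_width: -0.003
grasp_force: 0.0
```

move_arm:
  increments:
    - [-1, 2, -4, 0, 0, 0, 0]
    - [0, 2, -4, 0, 0, 0, 0]
    - [-1, 1, -4, 0, 0, 0, 0]
    - [0, 1, -4, 0, 0, 0, 0]
    - [-1, 1, -4, 0, 0, 0, 0]

```text
time: 3.07
eef_pos: [0.5558, -0.1228, 0.093]
orientation: [-0.545, 3.093, -0.001]
contact_force: [0.1, -0.0, -0.4]
gripper_width: -0.003
grasp_force: 0.0
```

Run:
```python
from h import *
print(observe()['eef_pos'],observe()['contact_force'])
c=camera_params('wrist'); i=get_image('wrist'); j=get_image('scene')
o=np.zeros((420,800,3),np.uint8); o[:,:400]=i[:,100:500]; o[:400,400:]=cv2.resize(j[140:240,90:290],(400,200),interpolation=cv2.INTER_CUBIC).repeat(1,0) if 0 else 0
o[:320,400:]=cv2.resize(j[130:250,100:250],(400,320),interpolation=cv2.INTER_CUBIC)
save(o,'w2.png')
```

```text
[ 0.55584895 -0.12278747  0.09297443] [ 0.07933858 -0.00507796 -0.43502797]
```

View pics/w2.png

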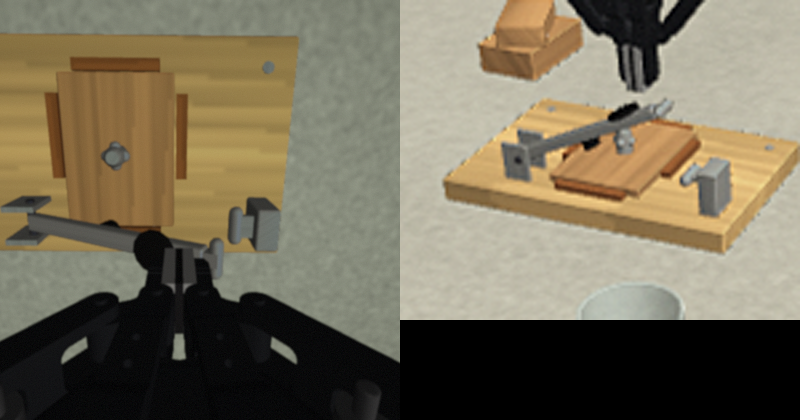

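The closed fingertips are at about scene-crop (638,88), still above the pad at (622,112) and to its +y side. I'll check this against the calibration.

Run:
```python
from h import *
c=camera_params('wrist'); cs=camera_params('scene'); st=observe(); e=st['eef_pos']
print(st['time'],e)
t=e-[0,0,.017]
print('tip scene crop',(proj(cs,t)-[100,130])*400/150+[400,0],'wrist crop',proj(c,t)-[100,0])
# triangulate tip and pad: wrist/scene pixels
def tri(w,s):
    A=[];b=[]
    for cc,p in((c,w),(cs,s)):
        o,d=ray(cc,*p);d/=np.linalg.norm(d);M=np.eye(3)-np.outer(d,d);A.append(M);b.append(M@o)
    return np.linalg.lstsq(np.vstack(A),np.hstack(b),rcond=None)[0].round(4)
S=lambda u,v:(100+(u-400)*150/400,130+v*120/320)
print('tip',tri((280,252),S(638,88)),'pad',tri((252,250),S(622,112)),'stud',tri((215,156),S(624,131)))
```

```text
3.1667 [ 0.55503009 -0.12255547  0.09230717]
tip scene crop [643.31723048 128.88072168] wrist crop [180.4507503  239.00645743]
tip [ 0.5511 -0.1262  0.1078] pad [ 0.5622 -0.1374  0.0881] stud [ 0.5261 -0.1797  0.0427]
```

move_arm:
  increments:
    - [4, -6, 0, 0, 0, 0, 0]
    - [4, -5, 0, 0, 0, 0, 0]
    - [0, 0, 0, 0, 0, 0, 0]

```text
time: 3.42
eef_pos: [0.5652, -0.1357, 0.0935]
orientation: [-0.543, 3.093, -0.002]
contact_force: [0.2, 0.0, 0.2]
gripper_width: 0.0
grasp_force: 0.0
```

move_arm:
  increments:
    - [0, 0, -4, 0, 0, 0, 0]
    - [0, 0, -4, 0, 0, 0, 0]
    - [0, 0, 0, 0, 0, 0, 0]

```text
time: 3.67
eef_pos: [0.5629, -0.1337, 0.0839]
orientation: [0.544, -3.092, -0.002]
contact_force: [-0.1, 0.2, -0.3]
gripper_width: -0.003
grasp_force: 0.0
```

Run:
```python
from h import *
cs=camera_params('scene'); st=observe(); e=st['eef_pos']; j=get_image('scene'); print(e,st['contact_force'],st['joint_positions'])
print((proj(cs,e-[0,0,.017])-[100,90])*4)
save(cv2.resize(j[90:240,100:250],(600,600),interpolation=cv2.INTER_CUBIC),'s3.png')
```

```text
[ 0.56288493 -0.13369505  0.08385036] [-0.06168727  0.19829358 -0.26515992] [-4.25930329e-01  4.21370839e-01  1.62924584e+00  4.83033519e-05
  1.09300119e+00 -2.34488059e+00]
[340.44664835 366.78176297]
```

View pics/s3.png

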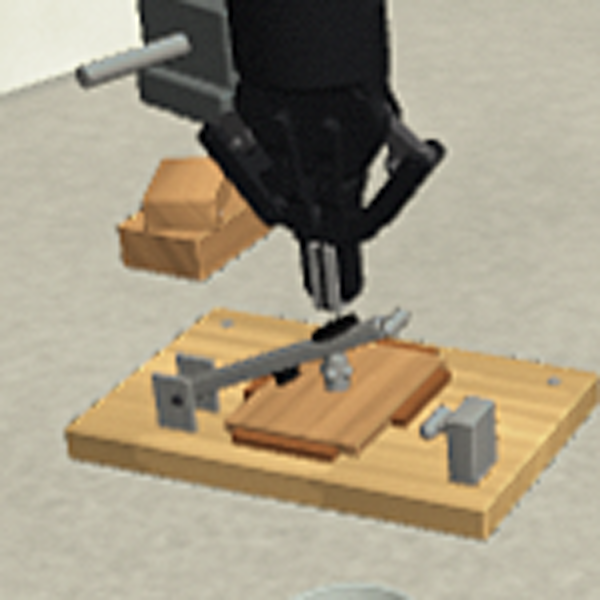

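The fingertips are at crop (328,310), about 9 mm above the pad at (335,327), though the stated offset would put them lower. I'll go down by feel.

move_arm:
  increments:
    - [0, 0, -4, 0, 0, 0, 0]
    - [0, 0, -4, 0, 0, 0, 0]
    - [0, 0, 0, 0, 0, 0, 0]

```text
time: 3.97
eef_pos: [0.5635, -0.1338, 0.0762]
orientation: [0.544, -3.094, -0.001]
contact_force: [0.3, 0.7, -0.0]
gripper_width: -0.001
grasp_force: 0.0
```

Run:
```python
from h import *
c=camera_params('wrist'); e=observe()['eef_pos']; print(e, np.round(c['extrinsics'],3).tolist())
for d in(-.02,-.01,0,.01,.02,.03,.04,.05): print(d,proj(c,e+[0,0,d]).round(1))
```

```text
[ 0.56345808 -0.13377231  0.07624633] [[-0.342, 0.903, 0.261, 0.496], [0.94, 0.328, 0.095, -0.159], [0.0, 0.277, -0.961, 0.24], [0.0, 0.0, 0.0, 1.0]]
-0.02 [280.5 237.2]
-0.01 [280.6 243.4]
0 [280.7 250.3]
0.01 [280.8 257.9]
0.02 [280.9 266.5]
0.03 [281.1 276.2]
0.04 [281.3 287.2]
0.05 [281.5 299.9]
```

move_arm:
  increments:
    - [0, 0, -3, 0, 0, 0, 0]
    - [0, 0, -3, 0, 0, 0, 0]
    - [0, 0, 0, 0, 0, 0, 0]

```text
time: 4.22
eef_pos: [0.5637, -0.1339, 0.0706]
orientation: [-0.544, 3.094, 0.0]
contact_force: [0.7, -0.9, 0.2]
gripper_width: 0.001
grasp_force: 0.2
```

Run:
```python
from h import *
cs=camera_params('scene'); st=observe(); e=st['eef_pos']; print(e,st['contact_force'],st['wrist_torque']);j=get_image('scene'); k=get_image('top'); w=get_image('wrist')
o=np.zeros((600,800,3),np.uint8)
o[:400,:400]=cv2.resize(j[140:240,130:230],(400,400),interpolation=cv2.INTER_CUBIC)
o[:400,400:]=cv2.resize(k[130:250,340:460],(400,400),interpolation=cv2.INTER_CUBIC)
o[400:,:560]=w[130:330]
save(o,'s4.png')
print((proj(cs,e-[0,0,.017])-[130,140])*4)
```

```text
[ 0.56372758 -0.13386127  0.0706284 ] [ 0.74836605 -0.92082504  0.15413137] [ 0.005601   -0.06304718 -0.02127683]
[221.18359014 189.48985124]
```

View pics/s4.png

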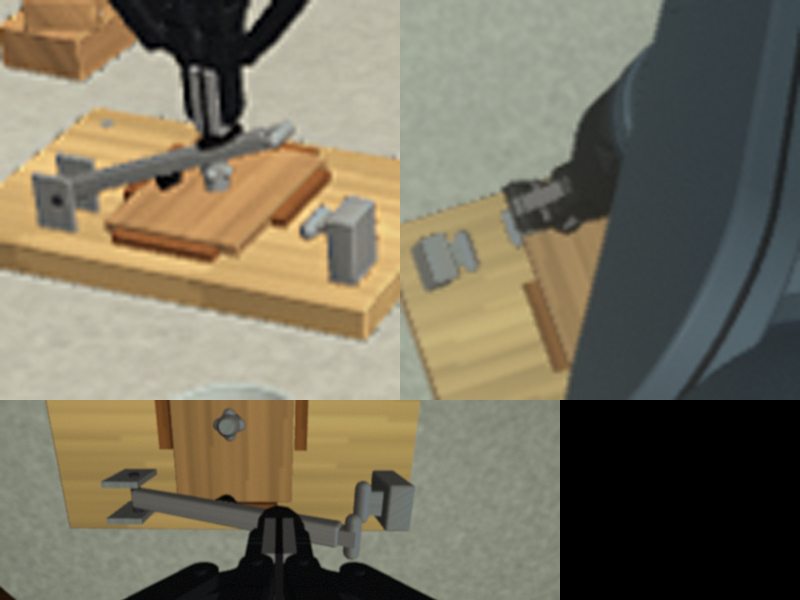

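The tips at crop (215,130) now touch the pad, and the arm looks lower than before. I'll work out its angle from the arm end's pixels.

Run:
```python
from h import *
from scipy.optimize import minimize_scalar
cs=camera_params('scene');c=camera_params('wrist')
C=np.array([.5277,-.1760]);y=np.radians(19.5);R=np.array([[np.cos(y),-np.sin(y)],[np.sin(y),np.cos(y)]])
J=lambda x,yy,z:np.append(C+R@[x,yy],z)
end=lambda a:J(.047,-.062+.140*np.cos(a),.040+.140*np.sin(a))
def fit(cam,uv):
    r=minimize_scalar(lambda a:np.sum((proj(cam,end(a))-uv)**2),bounds=(-.1,.7),method='bounded');return r.x.round(3),(r.fun**.5).round(2),end(r.x).round(4)
print('s4 scene',fit(cs,np.array([130+285/4,140+132/4])))
print('s3 scene',fit(cs,np.array([100+398/4,90+322/4])))
print('s4 wrist',fit(c,np.array([350,130+137])))
```

```text
s4 scene (np.float64(0.395), np.float64(0.07), array([ 0.5496, -0.0969,  0.0938]))
s3 scene (np.float64(0.44), np.float64(0.41), array([ 0.5504, -0.0993,  0.0996]))
s4 wrist (np.float64(0.419), np.float64(11.24), array([ 0.55  , -0.0982,  0.097 ]))
```

Run:
```python
from h import *
c=camera_params('wrist')
C=np.array([.5277,-.1760]);y=np.radians(19.5);R=np.array([[np.cos(y),-np.sin(y)],[np.sin(y),np.cos(y)]])
J=lambda x,yy,z:np.append(C+R@[x,yy],z)
print(np.round(c['extrinsics'],4).tolist())
O=[J(.08,-.125,.02),J(.08,.125,.02),J(0,0,.05),J(.04,-.04,.028),J(.04,.04,.028),J(.047,-.062,.04)]
I=[(70,257),(408,260),(229,155),(176,230),(291,230),(135,228)]
for o,i in zip(O,I): print(proj(c,o).round(1),i)
K=np.array(c['intrinsics']);T=np.array(c['extrinsics']);Ti=np.linalg.inv(T)
ok,r,t=cv2.solvePnP(np.array(O[:5]),np.array(I[:5],float),K,None,cv2.Rodrigues(Ti[:3,:3])[0],Ti[:3,3:].copy(),True)
Rm=cv2.Rodrigues(r)[0];print('cam pos pnp',(-Rm.T@t).ravel(),(Rm.T).round(3).tolist())
```

```text
[[-0.3416, 0.9029, 0.2608, 0.4963], [0.9399, 0.3282, 0.0946, -0.1596], [-0.0002, 0.2774, -0.9607, 0.2344], [0.0, 0.0, 0.0, 1.0]]
[ 74.6 260.9] (70, 257)
[410.4 263.5] (408, 260)
[233.8 159.6] (229, 155)
[181.6 213.6] (176, 230)
[298.4 214.5] (291, 230)
[143.4 228.9] (135, 228)
cam pos pnp [ 0.49071855 -0.15698967  0.23158293] [[-0.34, 0.9, 0.272], [0.94, 0.327, 0.094], [-0.005, 0.288, -0.958]]
```

Camera pose agrees with the kinematics, so the real tips sit behind where they are stated to be. The arm has moved to 0.395 rad. I'll keep pushing along the arc by feel.

move_arm:
  increments:
    - [-1, 2, -4, 0, 0, 0, 0]
    - [0, 2, -4, 0, 0, 0, 0]
    - [-1, 1, -4, 0, 0, 0, 0]
    - [0, 2, -4, 0, 0, 0, 0]
    - [0, 0, 0, 0, 0, 0, 0]

```text
time: 4.78
eef_pos: [0.5612, -0.1265, 0.054]
orientation: [0.545, -3.093, -0.001]
contact_force: [0.7, -0.3, 0.4]
gripper_width: 0.003
grasp_force: 0.3
```

move_arm:
  increments:
    - [0, 1, -4, 0, 0, 0, 0]
    - [-1, 1, -3, 0, 0, 0, 0]
    - [0, 1, -3, 0, 0, 0, 0]
    - [0, 0, 0, 0, 0, 0, 0]

```text
time: 5.12
eef_pos: [0.5605, -0.1238, 0.0444]
orientation: [0.544, -3.094, -0.0]
contact_force: [0.2, -1.3, 0.4]
gripper_width: 0.0
grasp_force: 0.4
```

move_arm:
  increments:
    - [0, 1, -2, 0, 0, 0, 0]
    - [0, 0, -2, 0, 0, 0, 0]
    - [0, 0, 0, 0, 0, 0, 0]

```text
time: 5.37
eef_pos: [0.5605, -0.1228, 0.0406]
orientation: [0.544, -3.094, -0.001]
contact_force: [0.3, -1.1, 0.2]
gripper_width: 0.001
grasp_force: 0.4
```

move_arm:
  increments:
    - [0, 0, -2, 0, 0, 0, 0]
    - [0, 0, -2, 0, 0, 0, 0]
    - [0, 0, 0, 0, 0, 0, 0]

```text
time: 5.62
eef_pos: [0.5604, -0.1224, 0.037]
orientation: [0.544, -3.094, -0.001]
contact_force: [-2.0, 2.4, 4.3]
gripper_width: -0.003
grasp_force: 1.9
```

move_arm:
  increments:
    - [0, 0, -2, 0, 0, 0, 0]
    - [0, 0, -1, 0, 0, 0, 0]
    - [0, 0, 0, 0, 0, 0, 0]

```text
time: 5.87
eef_pos: [0.5604, -0.1221, 0.035]
orientation: [0.545, -3.094, -0.002]
contact_force: [-3.6, 4.4, 12.2]
gripper_width: 0.002
grasp_force: 5.8
```

move_arm:
  increments:
    - [0, 0, -1, 0, 0, 0, 0]
    - [0, 0, -1, 0, 0, 0, 0]
    - [0, 0, 0, 0, 0, 0, 0]

```text
time: 6.12
eef_pos: [0.5602, -0.1219, 0.0328]
orientation: [0.544, -3.094, -0.002]
contact_force: [-3.6, 4.4, 10.0]
gripper_width: 0.004
grasp_force: 5.2
```

move_arm:
  increments:
    - [0, 0, -1, 0, 0, 0, 0]
    - [0, 0, -1, 0, 0, 0, 0]
    - [0, 0, 0, 0, 0, 0, 0]

```text
time: 6.37
eef_pos: [0.5601, -0.1217, 0.0301]
orientation: [0.544, -3.094, -0.003]
contact_force: [-1.7, 4.7, 5.7]
gripper_width: -0.004
grasp_force: 3.0
```

move_arm:
  increments:
    - [0, 0, -1, 0, 0, 0, 0]
    - [0, 0, -1, 0, 0, 0, 0]
    - [0, 0, 0, 0, 0, 0, 0]

```text
time: 6.62
eef_pos: [0.5604, -0.1224, 0.0277]
orientation: [0.544, -3.094, -0.001]
contact_force: [-0.6, 1.1, 1.3]
gripper_width: 0.003
grasp_force: 0.8
```

move_arm:
  increments:
    - [0, 0, -1, 0, 0, 0, 0]
    - [0, 0, -1, 0, 0, 0, 0]
    - [0, 0, 0, 0, 0, 0, 0]

```text
time: 6.87
eef_pos: [0.5606, -0.1225, 0.0275]
orientation: [-0.545, 3.094, 0.001]
contact_force: [-5.0, 5.6, 15.8]
gripper_width: 0.001
grasp_force: 7.9
```

Clipped: the force peaked, dropped, then hit a hard stop. Raising and verifying.

move_arm:
  increments:
    - [0, 0, 8, 0, 0, 0, 0]
    - [0, 0, 20, 0, 0, 0, 0]
    - [0, 0, 30, 0, 0, 0, 0]
    - [0, 0, 30, 0, 0, 0, 0]
    - [-10, 20, 30, 0, 0, 0, 50]
    - [-10, 30, 0, 0, 0, 0, 50]
    - [-10, 30, 0, 0, 0, 0, 50]
    - [-10, 30, 0, 0, 0, 0, 50]
    - [-10, 30, 0, 0, 0, 0, 50]
    - [-10, 30, 0, 0, 0, 0, 50]
    - [0, 0, 0, 0, 0, 0, 50]

```text
time: 7.78
eef_pos: [0.4983, 0.0513, 0.1438]
orientation: [0.549, -3.092, -0.003]
contact_force: [-0.9, -0.1, 0.2]
gripper_width: 0.582
grasp_force: 0.0
```

```bash
cat > jig.py <<'E'
from h import *
E
python3 - <<'E'
from h import *
cs=camera_params('scene'); st=observe(); print(st['eef_pos'],st['contact_force'],st['gripper_width'])
j=get_image('scene'); k=get_image('top'); np.save('scene2.npy',j);np.save('top2.npy',k)
o=np.zeros((500,800,3),np.uint8)
o[:400,:400]=cv2.resize(j[140:240,130:230],(400,400),interpolation=cv2.INTER_CUBIC)
o[:400,400:]=cv2.resize(k[155:275,335:455],(400,400),interpolation=cv2.INTER_CUBIC)
save(o,'s5.png')
E
```

```text
[0.49825476 0.05128556 0.14378248] [-0.86314164 -0.08420968  0.1851797 ] 0.5819152637860987
```

View pics/s5.png

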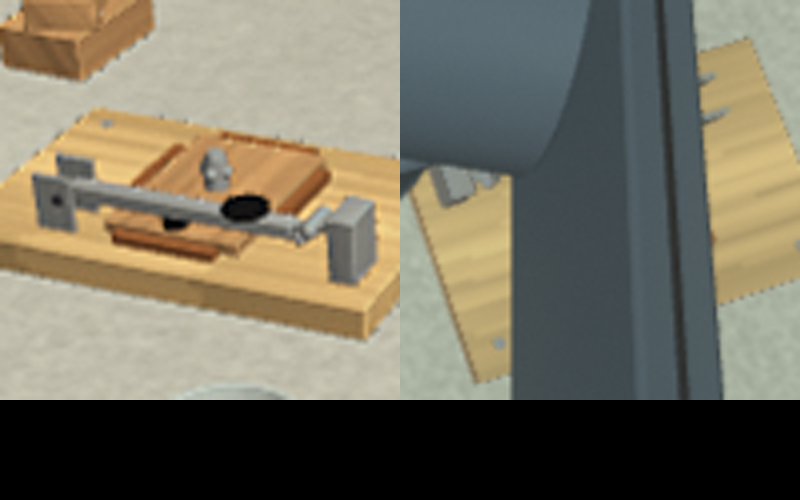

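The clamp is clipped: the arm lies flat with its end under the catch at crop (310,225), and the lid is in its nest. Now to the knob.

move_arm:
  increments:
    - [-2.5, 22, 0, 0, 0, 0, 60]
    - [-2.5, 22, 0, 0, 0, 0, 60]
    - [-2.5, 22, 0, 0, 0, 0, 60]
    - [-2.5, 22, 0, 0, 0, 0, 60]
    - [-2.5, 22, 0, 0, 0, 0, 60]
    - [-2.5, 22, 0, 0, 0, 0, 60]
    - [-2.5, 22, 0, 0, 0, 0, 60]
    - [-2.5, 22, 0, 0, 0, 0, 60]
    - [-2.5, 22, 0, 0, 0, 0, 60]
    - [-2.5, 22, 0, 0, 0, 0, 60]
    - [0, 0, -15, 0, 0, 0, 60]
    - [0, 0, 0, 0, 0, 0, 60]

```text
time: 8.88
eef_pos: [0.4755, 0.2665, 0.1268]
orientation: [0.545, -3.091, 0.002]
contact_force: [-0.2, -0.5, -0.9]
gripper_width: 0.702
grasp_force: 0.0
```

Run:
```python
from h import *
cs=camera_params('scene'); c=camera_params('wrist'); st=observe(); e=st['eef_pos']; print(e,st['gripper_width'])
w=get_image('wrist'); j=get_image('scene'); np.save('w3.npy',w)
h=cv2.cvtColor(np.ascontiguousarray(w),cv2.COLOR_RGB2HSV); m=((h[...,1]>75)&(h[...,0]<25)&(h[...,2]>50)).astype(np.uint8)
n,l,s,ce=cv2.connectedComponentsWithStats(m)
for k in range(1,n):
    if s[k][4]>150: print(s[k].tolist(),ce[k].round(1),onz(c,*ce[k],.025).round(4))
print('pred knob top',proj(c,[.473,.272,.036]),'mouth',proj(c,[.473,.272,0]))
o=np.zeros((600,800,3),np.uint8); o[:420,:400]=w[:,80:480]
u,v=proj(cs,[.473,.272,.06]).astype(int); o[:400,400:]=cv2.resize(j[v-70:v+50,u-60:u+60],(400,400),interpolation=cv2.INTER_CUBIC); print(u,v)
save(o,'k.png')
```

```text
[0.47554881 0.26648418 0.12684665] 0.702495637687145
[169, 0, 55, 50, 1987] [196.5  21.6] [0.3647 0.1593 0.025 ]
[109, 119, 72, 50, 2815] [143.4 142. ] [0.465  0.1423 0.025 ]
[266, 177, 39, 45, 1377] [285.  199.6] [0.4711 0.2694 0.025 ]
[137, 263, 42, 42, 1030] [155.1 280.3] [0.586  0.1821 0.025 ]
[401, 380, 38, 11, 203] [419.8 384. ] [0.609  0.4703 0.025 ]
pred knob top [287.33005705 205.97028963] mouth [286.36076972 195.76723966]
375 233
```

View pics/k.png

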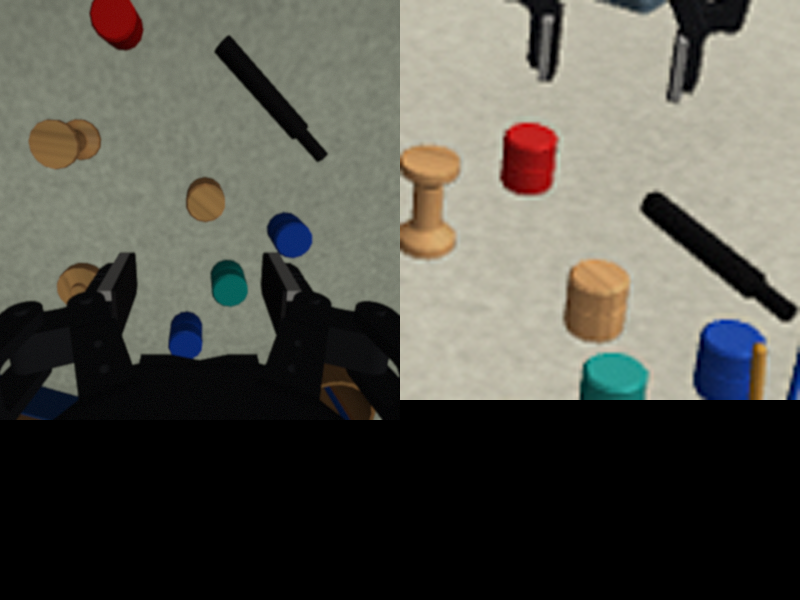

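The knob is at wrist crop (206,199). The open fingertips are at (130,255) and (268,255), and in the scene crop at (545,75) and (675,98). I'll get the tip height at this opening.

Run:
```python
from h import *
cs=camera_params('scene'); e=observe()['eef_pos']; print(e)
y=np.radians(109.5);d=np.array([np.cos(y),np.sin(y),0])
for z in(-.02,-.01,0,.01,.02,.03,.04,.05): print(z,(proj(cs,e+[0,0,z]+d*.032)-[315,163])*3.333+[400,0],(proj(cs,e+[0,0,z]-d*.032)-[315,163])*3.333+[400,0])
```

```text
[0.47607598 0.26579881 0.12833917]
-0.02 [659.3804952  168.21137137] [540.05001709 147.3021137 ]
-0.01 [661.63422744 151.93148336] [541.60669467 131.19894446]
0 [663.91335871 135.4681248 ] [543.18059948 114.91756685]
0.01 [666.21832081 118.81817662] [544.77201907  98.45500615]
0.02 [668.54955539 101.97844864] [546.38124746  81.80822108]
0.03 [670.9075142   84.94567752] [548.00858525  64.97410188]
0.04 [673.29265942  67.7165247 ] [549.65433987  47.94946842]
0.05 [675.70546396  50.28757416] [551.31882574  30.73106819]
```

The tips sit 23 mm above the reported TCP, as they did when shut (about 21 mm). So the grasp needs a TCP height near -16 mm. I'll go down with force checks.

move_arm:
  increments:
    - [-2, 3, -15, 0, 0, 0, 60]
    - [-2, 2.5, -20, 0, 0, 0, 60]
    - [0, 0, -20, 0, 0, 0, 60]
    - [0, 0, -20, 0, 0, 0, 60]
    - [0, 0, -20, 0, 0, 0, 60]
    - [0, 0, -13, 0, 0, 0, 60]
    - [0, 0, 0, 0, 0, 0, 60]
    - [0, 0, 0, 0, 0, 0, 60]

```text
time: 9.65
eef_pos: [0.4722, 0.2715, 0.021]
orientation: [0.542, -3.094, 0.001]
contact_force: [-0.6, -0.5, -0.2]
gripper_width: 0.702
grasp_force: 0.0
```

Run:
```python
from h import *
c=camera_params('wrist'); st=observe(); print(st['eef_pos'],st['contact_force'])
w=get_image('wrist'); np.save('w4.npy',w)
h=cv2.cvtColor(np.ascontiguousarray(w),cv2.COLOR_RGB2HSV); m=((h[...,1]>75)&(h[...,0]<25)&(h[...,2]>50)).astype(np.uint8)
n,l,s,ce=cv2.connectedComponentsWithStats(m)
for k in range(1,n):
    if s[k][4]>400: print(s[k].tolist(),ce[k].round(1),onz(c,*ce[k],.025).round(4))
g=cv2.cvtColor(np.ascontiguousarray(w),cv2.COLOR_RGB2GRAY)
for r in(230,250,262,275,290): print(r,''.join(f'{v:4d}' for v in g[r,170:400:6]))
o=np.zeros((420,800,3),np.uint8); o[:,:560]=w; j=get_image('scene'); o[:240,560:]=cv2.resize(j[193:273,335:415],(240,240),interpolation=cv2.INTER_CUBIC); save(o,'k2.png')
```

```text
[0.47220965 0.27145113 0.02102251] [-0.56146248 -0.49482021 -0.17766815]
[0, 123, 117, 90, 7329] [ 50.6 162.8] [0.4652 0.1449 0.025 ]
[247, 211, 63, 76, 3785] [278.  249.5] [0.4707 0.2693 0.025 ]
230  137 141 147 145 140 136 129 132 140 137 135 128 130 128  50  52  75  94 104  95  78  55  65 128 129 136 131 133 137 133 124 131 132 124 130 131 127 134 129
250  126 134 136 137 132 137 137 130 138 144 136 138 138  60 101 109 116 119 116 113 111 113 113 104 140 136 130 131 130 128 131 130 124 128 131 136 135 130 130
262  133 137 140 105  69  54  10   9 138 131 130 137 136  59 107 110 105 106 114 119 117 111 110 114 133 135 134 130 135   3   6  53  54 100 131 127 129  96  55
275  133  39  13  53  53   6   9   9 135 140 136 131 137 137  76 114 106 108 107 101 109 115 114 127 131 134 138 135 137   7   5   5  52  54  10  14  19  21  19
290    9  23  73  72   9   5   6  12 125 134 135 141 139 132 130 130 137 142 137 134 130 131 132 134 138 132 127 131 139   0   8   8   7  67  72  51  10  10  17
```

View pics/k2.png

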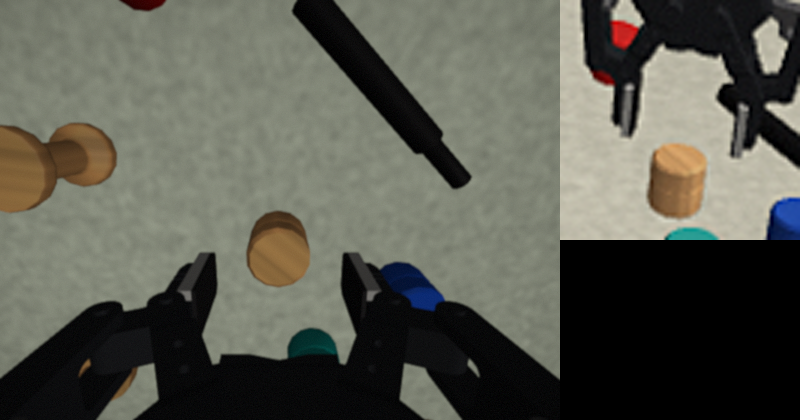

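The fingers straddle the knob: inner edges at columns 217 and 342, the knob at 278. Going down.

move_arm:
  increments:
    - [-0.5, -0.5, -10, 0, 0, 0, 60]
    - [-0.5, -0.5, -10, 0, 0, 0, 60]
    - [0, 0, -8, 0, 0, 0, 60]
    - [0, 0, 0, 0, 0, 0, 60]

```text
time: 10.08
eef_pos: [0.4691, 0.2709, -0.009]
orientation: [0.544, -3.091, 0.001]
contact_force: [0.0, 0.4, -0.1]
gripper_width: 0.701
grasp_force: 0.0
```

move_arm:
  increments:
    - [0, 0, -4, 0, 0, 0, 60]
    - [0, 0, -4, 0, 0, 0, 60]
    - [0, 0, 0, 0, 0, 0, 60]
    - [0, 0, 0, 0, 0, 0, 60]

```text
time: 10.42
eef_pos: [0.4705, 0.2715, -0.0152]
orientation: [0.544, -3.094, 0.0]
contact_force: [-0.4, 0.5, 0.1]
gripper_width: 0.704
grasp_force: 0.0
```

Run:
```python
from h import *
st=observe(); print(st['eef_pos'],st['contact_force'])
cs=camera_params('scene'); e=st['eef_pos']; j=get_image('scene')
h=cv2.cvtColor(np.ascontiguousarray(j),cv2.COLOR_RGB2HSV); g=cv2.cvtColor(np.ascontiguousarray(j),cv2.COLOR_RGB2GRAY)
print(proj(cs,[.473,.272,0]),proj(cs,e+[0,0,.023]))
y=np.radians(109.5);d=np.array([np.cos(y),np.sin(y),0])
for s in(1,-1):
    u,v=proj(cs,e+[0,0,.023]+s*d*.032).round().astype(int); print(u,v); print(g[v-10:v+12,u-6:u+8])
```

```text
[ 0.47054834  0.27151624 -0.01519147] [-0.35727884  0.48213694  0.11326933]
[372.67270538 260.16777556] [373.52021347 256.1002989 ]
391 259
[[185 185 181 182 190 178  66  79 108  96  24  15  15  20]
 [181 180 182 180 188 173  36  80 105  97  29  12   9  25]
 [186 187 189 187 191 171  32  91 107  99  25  12   9  48]
 [190 189 191 191 196 174  25 105 108  91  11  14  12  64]
 [192 190 190 192 193 160  36 107 102  72   8  18  10  74]
 [190 189 186 188 185 120  42 107 104  72  15  11   6 103]
 [191 190 189 193 185 112  62 107  97  41  14  10  35 131]
 [194 194 195 200 186  66  79 106  93  25  10   1  65 167]
 [190 192 193 200 182  33  80 106  91  15   1  12  89 179]
 [182 183 184 192 172  29  90 105  94  62  64  70 159 204]
 [182 185 183 188 163  23 104 100 121 166 161 151 198 194]
 [183 188 193 196 168  43  94  88 135 201 196 191 188 187]
 [185 189 195 197 181 126 131 128 159 194 190 187 186 186]
 [184 186 186 187 190 196 198 199 196 191 188 186 185 185]
 [182 183 185 184 182 186 190 192 190 187 184 183 184 185]
 [186 181 179 181 183 186 190 192 190 188 184 181 180 185]
 [190 187 181 18
[... 945 characters left out ...]
2 182 104  93  65  18 121 193 188 191 195 197 168]
 [185 191 186 145 131 100  96 182 195 189 191 196 191 143]
 [186 190 197 201 204 199 176 203 193 193 194 197 192 132]
 [186 190 194 194 195 194 195 193 187 183 190 197 188 104]
 [187 193 192 192 192 191 187 184 180 182 184 189 178  94]
 [192 193 197 197 195 191 187 184 179 181 184 187 173  85]
 [191 197 200 198 198 194 190 185 185 187 189 190 181 107]
 [188 194 197 197 195 192 190 190 187 192 190 191 186 133]
 [186 187 189 190 188 187 189 192 190 193 189 185 189 176]
 [186 183 183 184 184 185 184 184 189 188 184 183 183 184]
 [186 184 183 183 186 188 186 184 188 187 186 185 183 190]
 [185 186 187 185 185 187 191 194 192 192 190 187 185 186]]
```

move_arm:
  increments:
    - [0, 0, 0, 0, 0, 0, 20]
    - [0, 0, 0, 0, 0, 0, 20]
    - [0, 0, 0, 0, 0, 0, 20]
    - [0, 0, 0, 0, 0, 0, 20]
    - [0, 0, 0, 0, 0, 0, 20]
    - [0, 0, 0, 0, 0, 0, 20]
    - [0, 0, 0, 0, 0, 0, 20]
    - [0, 0, 0, 0, 0, 0, 20]

```text
time: 11.13
eef_pos: [0.4711, 0.2717, -0.0144]
orientation: [-0.544, 3.093, 0.0]
contact_force: [-0.8, 0.4, 5.4]
gripper_width: 0.375
grasp_force: 59.5
```

move_arm:
  increments:
    - [0, 0, 5, 0, 0, 0, 20]
    - [0, 0, 20, 0, 0, 0, 20]
    - [0, 0, 30, 0, 0, 0, 20]
    - [0, 0, 30, 0, 0, 0, 20]
    - [0, 0, 30, 0, 0, 0, 20]
    - [0, 0, 10, 0, 0, 0, 20]
    - [0, 0, 0, 0, 0, 0, 20]

```text
time: 11.72
eef_pos: [0.4726, 0.2722, 0.1131]
orientation: [-0.543, 3.088, 0.001]
contact_force: [0.4, 0.6, 0.3]
gripper_width: 0.377
grasp_force: 59.5
```

Run:
```python
from h import *
c=camera_params('wrist'); cs=camera_params('scene'); st=observe(); e=st['eef_pos']; print(e,st['contact_force'],st['gripper_width'],st['grasp_force'])
for n,cc in(('wrist',c),('scene',cs)):
    w=get_image(n); np.save('k3'+n+'.npy',w)
    h=cv2.cvtColor(np.ascontiguousarray(w),cv2.COLOR_RGB2HSV); m=((h[...,1]>75)&(h[...,0]<25)&(h[...,2]>50)).astype(np.uint8)
    N,l,s,ce=cv2.connectedComponentsWithStats(m); p=proj(cc,e+[0,0,.033])
    print(n,'expected centre',p)
    for k in range(1,N):
        if s[k][4]>60 and np.hypot(*(ce[k]-p))<60: print(s[k].tolist(),ce[k].round(1))
    print('mouth/top pred',proj(cc,e+[0,0,.015]),proj(cc,e+[0,0,.051]))
```

```text
[0.47263949 0.27224605 0.11309316] [0.42045702 0.63500958 0.34293531] 0.3767958394205209 59.47452329099178
wrist expected centre [281.15264919 279.71800006]
[240, 234, 79, 98, 6180] [279.  284.1]
mouth/top pred [280.90845865 262.21774544] [281.46260823 301.93164527]
scene expected centre [381.19341717 192.07550846]
[371, 181, 21, 27, 453] [381.1 194. ]
[345, 200, 18, 22, 315] [353.3 210.2]
mouth/top pred [380.0963462  201.06051537] [382.31301547 182.90600285]
```

The knob is gripped and lifted. Next I carry it over the jig and hover 28 mm to the jig's +x side of the stud, so that the wrist camera sees the stud.

move_arm:
  increments:
    - [5, -27.5, 0, 0, 0, 0, 20]
    - [5, -27.5, 0, 0, 0, 0, 20]
    - [5, -27.5, 0, 0, 0, 0, 20]
    - [5, -27.5, 0, 0, 0, 0, 20]
    - [5, -27.5, 0, 0, 0, 0, 20]
    - [5, -27.5, 0, 0, 0, 0, 20]
    - [5, -27.5, 0, 0, 0, 0, 20]
    - [5, -27.5, 0, 0, 0, 0, 20]

```text
time: 12.48
eef_pos: [0.509, 0.0503, 0.1075]
orientation: [0.544, -3.09, -0.002]
contact_force: [0.5, 0.3, 0.4]
gripper_width: 0.384
grasp_force: 59.6
```

move_arm:
  increments:
    - [5, -27.5, 0, 0, 0, 0, 20]
    - [5, -27.5, 0, 0, 0, 0, 20]
    - [5, -27.5, 0, 0, 0, 0, 20]
    - [5, -27.5, 0, 0, 0, 0, 20]
    - [5, -27.5, 0, 0, 0, 0, 20]
    - [5, -27.5, 0, 0, 0, 0, 20]
    - [5, -27.5, 0, 0, 0, 0, 20]
    - [5, -27.5, 0, 0, 0, 0, 20]
    - [0, 0, -14, 0, 0, 0, 20]
    - [0, 0, -14, 0, 0, 0, 20]
    - [0, 0, -14, 0, 0, 0, 20]
    - [0, 0, 0, 0, 0, 0, 20]

```text
time: 13.48
eef_pos: [0.5469, -0.167, 0.0626]
orientation: [0.542, -3.086, -0.01]
contact_force: [-0.7, 1.2, -1.1]
gripper_width: 0.378
grasp_force: 59.6
```

move_arm:
  increments:
    - [0, 0, -14, 0, 0, 0, 20]
    - [0, 0, -8, 0, 0, 0, 20]
    - [0, 0, 0, 0, 0, 0, 20]
    - [0, 0, 0, 0, 0, 0, 20]

```text
time: 13.82
eef_pos: [0.5499, -0.1679, 0.0452]
orientation: [0.544, -3.092, -0.002]
contact_force: [-0.1, -0.5, -1.0]
gripper_width: 0.377
grasp_force: 59.6
```

Run:
```python
from h import *
c=camera_params('wrist'); st=observe(); e=st['eef_pos']; print(e,st['contact_force'],st['orientation'])
w=get_image('wrist'); np.save('w6.npy',w); save(w,'w6.png')
C=np.array([.5277,-.1760]);y=np.radians(19.5);R=np.array([[np.cos(y),-np.sin(y)],[np.sin(y),np.cos(y)]])
J=lambda x,yy,z:np.append(C+R@[x,yy],z)
p=proj(c,J(0,0,.05));q=proj(c,J(0,0,.028));print('stud pred',p,q)
h=cv2.cvtColor(np.ascontiguousarray(w),cv2.COLOR_RGB2HSV)
m=((h[...,1]<70)).astype(np.uint8); u,v=p.astype(int)
a=np.zeros_like(m); a[v-45:v+45,u-45:u+45]=m[v-45:v+45,u-45:u+45]
N,l,s,ce=cv2.connectedComponentsWithStats(a)
for k in range(1,N):
    if s[k][4]>60: print(s[k].tolist(),ce[k].round(1))
print(h[v-30:v+32:3,u-36:u+38:3,1])
```

```text
[ 0.54994785 -0.1679357   0.04519649] [-0.09255936 -0.48855838 -1.01834166] [ 5.44396172e-01 -3.09215806e+00 -2.30577629e-03]
stud pred [280.91811527 212.38945035] [280.61212799 201.65489812]
[256, 187, 35, 34, 720] [273.  203.4]
[235, 249, 10, 8, 63] [238.6 252.8]
[314, 249, 11, 8, 71] [319.9 252.6]
[[143 143 141 140 142 140 142 138 140 139 145 140 141 140 141 142 139 140
  136 139 137 137 141 141 139]
 [143 140 139 143 139 140 140 139 140 137 135 139 140 141 141 139 137 136
  139 140 142 138 142 139 138]
 [143 139 140 140 142 142 140 142 104  20  19  70 139 142 140 138 140 139
  141 141 140 142 140 142 142]
 [144 141 142 141 138 140 141 116  11   8  13  11  45 137 141 138 138 141
  138 141 141 140 141 141 143]
 [143 138 145 140 142 141 133  10  16  15  10   8  17  78 143 141 140 140
  137 138 139 138 138 142 141]
 [143 145 141 142 142 116  53  18  17  15  23  16  16  24 104 142 141 141
  140 142 137 144 138 142 138]
 [144 143 140 139 106  13  17  13  15  19  17  16  14  18  14  72 140 140
  137 137 139 138 139 140 144]
 [142 144 142 143  48  14  23  16  14  13  15  18  15  19  17  
[... 707 characters left out ...]
41 141 143 140 144 137 143 140 140 142
  143 142 140 142 141 138 141]
 [143 143 144 138 141 138 140 140 140 141 138 142 138 142 142 142 141 141
  142 143 142 139 141 141 140]
 [141 144 142 141 142 141 141 142 141 142 139 140 140 139 140 145 140 143
  140 144 142 141 142 140 145]
 [141 139 142 144 141 140 141 141 142 141 144 150 146 137 145 143 139 140
  140 143 141 142 141 140 141]
 [142 141 142 139 144 139 141 147 148 154 152 148 153 148 151 152 146 141
  140 140 144 140 140 144 142]
 [142 146 142 138 142 144 146 151 152 155 153 151 147 146 148 155 150 149
  147 139 139 140 141 139 146]
 [139 147 142 139 145 154 143 148 151 148 140 156 150 148 142 154 151 148
  146 146 144 137 136 144 148]]
```

Run:
```python
from h import *
c=camera_params('wrist'); e=observe()['eef_pos']; T=np.array(c['extrinsics'])
y=np.radians(19.5);R=np.array([[np.cos(y),-np.sin(y)],[np.sin(y),np.cos(y)]])
s=onz(c,272.8,203.2,.039); print('eef',e,'stud-eef jig frame mm',(R.T@(s-e)[:2]*1000).round(1))
# knob at k2: camera pose = same tool orientation, translate
e2=np.array([.47221,.27145,.02102]); c2={'intrinsics':c['intrinsics'],'extrinsics':T.copy()}; c2['extrinsics'][:3,3]+=e2-e
w=np.load('w4.npy'); h=cv2.cvtColor(w,cv2.COLOR_RGB2HSV); m=((h[...,1]>75)&(h[...,0]<25)&(h[...,2]>50)).astype(np.uint8)
m[:,:240]=0;m[:,320:]=0; m[:205]=0;m[295:]=0
ys,xs=np.nonzero(m); print('rows',ys.min(),ys.max(),'cols',xs.min(),xs.max())
for r,z in((ys.max(),.036),(ys.min(),0)):
    k=onz(c2,278,r,z); print('edge jig x rel eef',(R.T@(k-e2)[:2]*1000).round(1))
k=onz(c2,278,256.5,.036);print('top centre rel',(R.T@(k-e2)[:2]*1000).round(1))
g=np.array([.4708,.2716]); print('knob->grasp shift jig',(R.T@(e2[:2]-g)*1000).round(1))
# held knob in current image
w=np.load('w6.npy'); h=cv2.cvtColor(w,cv2.COLOR_RGB2HSV)
for r in(265,280,295,310):
    x=np.nonzero((h[r,:,1]>75)&(h[r,:,0]<25)&(h[r,:,2]>50))[0]; x=x[(x>230)&(x<330)]; print(r,x.min(),x.max())
```

```text
eef [ 0.55057271 -0.16827839  0.0459404 ] stud-eef jig frame mm [-25.5  -4.6]
rows 211 286 cols 247 309
edge jig x rel eef [13.9 -1.4]
edge jig x rel eef [-16.7  -1.7]
top centre rel [-3.1 -1.5]
knob->grasp shift jig [ 1.3 -0.6]
265 245 313
280 242 316
295 240 318
310 242 316
```

Run:
```python
from h import *
c=camera_params('wrist'); e=observe()['eef_pos']; 
y=np.radians(19.5);R=np.array([[np.cos(y),-np.sin(y)],[np.sin(y),np.cos(y)]])
w=np.load('w6.npy'); h=cv2.cvtColor(w,cv2.COLOR_RGB2HSV).astype(int)
print('col279 H,S,V', [(r,*h[r,279].tolist()) for r in list(range(222,250,2))+list(range(322,342,2))])
for z in(.0135,.015):
  for r in(234,331.5):
    zz=z+(0 if r<300 else .036); s=onz(c,279,r,e[2]+zz); a=R.T@(s-e)[:2]*1000; print(z,r,a.round(1),'centre x',(a[0]+(17 if r<300 else -17)).round(1))
```

```text
col279 H,S,V [(222, 17, 140, 146), (224, 17, 141, 148), (226, 17, 141, 146), (228, 17, 141, 146), (230, 17, 142, 147), (232, 16, 141, 132), (234, 15, 147, 80), (236, 16, 153, 70), (238, 15, 154, 73), (240, 15, 155, 74), (242, 15, 155, 74), (244, 15, 145, 79), (246, 15, 146, 96), (248, 15, 148, 93), (322, 17, 141, 145), (324, 17, 141, 143), (326, 17, 144, 142), (328, 16, 146, 141), (330, 17, 145, 137), (332, 19, 67, 129), (334, 38, 29, 143), (336, 40, 28, 139), (338, 38, 29, 143), (340, 39, 28, 146)]
0.0135 234 [-14.9  -1.1] centre x 2.1
0.0135 331.5 [15.6 -0.9] centre x -1.4
0.015 234 [-15.4  -1.1] centre x 1.6
0.015 331.5 [14.4 -0.9] centre x -2.6
```

The held knob and stud, measured in the same camera, give a shift of (-25.6, -3.0) mm in jig axes, or (-23, -11.4) mm in world axes.

move_arm:
  increments:
    - [-8, -4, 0, 0, 0, 0, 20]
    - [-8, -4, 0, 0, 0, 0, 20]
    - [-7, -3.4, 0, 0, 0, 0, 20]
    - [0, 0, 0, 0, 0, 0, 20]
    - [0, 0, 0, 0, 0, 0, 20]

```text
time: 14.28
eef_pos: [0.5272, -0.1804, 0.0465]
orientation: [-0.542, 3.094, -0.0]
contact_force: [-0.2, -0.1, -0.3]
gripper_width: 0.377
grasp_force: 59.6
```

move_arm:
  increments:
    - [0, 0, -3, 0, 0, 0, 20]
    - [0, 0, -3, 0, 0, 0, 20]
    - [0, 0, -3, 0, 0, 0, 20]
    - [0, 0, 0, 0, 0, 0, 20]
    - [0, 0, 0, 0, 0, 0, 20]

```text
time: 14.7
eef_pos: [0.5275, -0.1796, 0.0365]
orientation: [0.545, -3.093, -0.001]
contact_force: [-0.2, 0.3, -0.6]
gripper_width: 0.379
grasp_force: 59.6
```

move_arm:
  increments:
    - [0, 0, -2, 0, 0, 0, 20]
    - [0, 0, -1, 0, 0, 0, 20]
    - [0, 0, 0, 0, 0, 0, 20]
    - [0, 0, 0, 0, 0, 0, 20]

```text
time: 15.03
eef_pos: [0.5277, -0.1798, 0.0339]
orientation: [0.544, -3.094, -0.0]
contact_force: [0.6, -1.1, 0.2]
gripper_width: 0.379
grasp_force: 59.6
```

move_arm:
  increments:
    - [0, 0, -1, 0, 0, 0, 20]
    - [0, 0, -1, 0, 0, 0, 20]
    - [0, 0, 0, 0, 0, 0, 20]

```text
time: 15.28
eef_pos: [0.5276, -0.1798, 0.0319]
orientation: [0.544, -3.094, -0.0]
contact_force: [0.3, -0.3, -0.7]
gripper_width: 0.38
grasp_force: 59.6
```

move_arm:
  increments:
    - [0, 0, -1, 0, 0, 0, 20]
    - [0, 0, -1, 0, 0, 0, 20]
    - [0, 0, 0, 0, 0, 0, 20]

```text
time: 15.53
eef_pos: [0.5275, -0.1798, 0.0298]
orientation: [0.544, -3.094, -0.0]
contact_force: [0.5, 0.9, -0.7]
gripper_width: 0.38
grasp_force: 59.6
```

move_arm:
  increments:
    - [0, 0, -1, 0, 0, 0, 20]
    - [0, 0, -1, 0, 0, 0, 20]
    - [0, 0, 0, 0, 0, 0, 20]

```text
time: 15.78
eef_pos: [0.5275, -0.1798, 0.0277]
orientation: [0.544, -3.094, -0.0]
contact_force: [-0.7, -0.0, 0.6]
gripper_width: 0.377
grasp_force: 59.6
```

move_arm:
  increments:
    - [0, 0, -1, 0, 0, 0, 20]
    - [0, 0, -1, 0, 0, 0, 20]
    - [0, 0, 0, 0, 0, 0, 20]

```text
time: 16.03
eef_pos: [0.5276, -0.1798, 0.0258]
orientation: [0.544, -3.094, -0.0]
contact_force: [0.2, 0.1, -0.4]
gripper_width: 0.377
grasp_force: 59.6
```

move_arm:
  increments:
    - [0, 0, -1, 0, 0, 0, 20]
    - [0, 0, -1, 0, 0, 0, 20]
    - [0, 0, 0, 0, 0, 0, 20]

```text
time: 16.28
eef_pos: [0.5276, -0.1798, 0.0244]
orientation: [0.544, -3.094, -0.0]
contact_force: [-1.4, 0.7, 3.9]
gripper_width: 0.381
grasp_force: 60.1
```

move_arm:
  increments:
    - [0, 0, -1, 0, 0, 0, 20]
    - [0, 0, -1, 0, 0, 0, 20]
    - [0, 0, 0, 0, 0, 0, 20]

```text
time: 16.53
eef_pos: [0.5281, -0.18, 0.0231]
orientation: [-0.544, 3.093, -0.001]
contact_force: [-1.6, 1.1, 8.1]
gripper_width: 0.376
grasp_force: 60.5
```

move_arm:
  increments:
    - [0, 0, -1, 0, 0, 0, 20]
    - [0, 0, -1, 0, 0, 0, 20]
    - [0, 0, 0, 0, 0, 0, 20]

```text
time: 16.78
eef_pos: [0.5278, -0.1799, 0.0208]
orientation: [-0.544, 3.094, -0.001]
contact_force: [-1.8, 0.5, 3.9]
gripper_width: 0.377
grasp_force: 60.0
```

Snap force felt as expected. On to home.

move_arm:
  increments:
    - [0, 0, -1, 0, 0, 0, 20]
    - [0, 0, -1, 0, 0, 0, 20]
    - [0, 0, 0, 0, 0, 0, 20]

```text
time: 17.03
eef_pos: [0.5276, -0.1797, 0.0173]
orientation: [0.544, -3.094, -0.001]
contact_force: [0.8, 0.2, -6.0]
gripper_width: 0.381
grasp_force: 60.4
```

move_arm:
  increments:
    - [0, 0, -1, 0, 0, 0, 20]
    - [0, 0, -1, 0, 0, 0, 20]
    - [0, 0, 0, 0, 0, 0, 20]

```text
time: 17.28
eef_pos: [0.5273, -0.1797, 0.0154]
orientation: [0.544, -3.093, -0.001]
contact_force: [0.8, 0.4, -2.0]
gripper_width: 0.381
grasp_force: 60.6
```

move_arm:
  increments:
    - [0, 0, -1, 0, 0, 0, 20]
    - [0, 0, -1, 0, 0, 0, 20]
    - [0, 0, 0, 0, 0, 0, 20]

```text
time: 17.53
eef_pos: [0.5279, -0.1801, 0.0141]
orientation: [-0.544, 3.094, -0.001]
contact_force: [0.8, 0.2, -0.5]
gripper_width: 0.38
grasp_force: 60.7
```

move_arm:
  increments:
    - [0, 0, -1, 0, 0, 0, 20]
    - [0, 0, 0, 0, 0, 0, 20]
    - [0, 0, 0, 0, 0, 0, 20]

```text
time: 17.78
eef_pos: [0.5281, -0.1801, 0.0136]
orientation: [-0.544, 3.093, -0.001]
contact_force: [-1.1, 0.5, 3.5]
gripper_width: 0.379
grasp_force: 61.3
```

move_arm:
  increments:
    - [0, 0, -1, 0, 0, 0, 20]
    - [0, 0, 0, 0, 0, 0, 20]
    - [0, 0, 0, 0, 0, 0, 20]

```text
time: 18.03
eef_pos: [0.5281, -0.1801, 0.0135]
orientation: [-0.544, 3.093, -0.002]
contact_force: [-3.7, 1.0, 11.2]
gripper_width: 0.38
grasp_force: 62.3
```

Home: hard stop at the predicted height with 11 N. A quick settle, then a numeric check that the clamp and bystanders haven't changed.

move_arm:
  increments:
    - [0, 0, 0, 0, 0, 0, 20]
    - [0, 0, 0, 0, 0, 0, 20]
    - [0, 0, 0, 0, 0, 0, 20]
    - [0, 0, 0, 0, 0, 0, 20]

```text
time: 18.37
eef_pos: [0.5281, -0.1801, 0.0135]
orientation: [-0.544, 3.093, -0.002]
contact_force: [-3.5, 0.7, 11.0]
gripper_width: 0.376
grasp_force: 62.3
```

Run:
```python
from h import *
a=np.load('scene2.npy').astype(int); b=get_image('scene').astype(int); o=np.load('scene.npy').astype(int)
d=lambda p,q,s:(np.abs(p[s]-q[s]).max(-1)>40).mean().round(3)
print('arm end/catch',d(a,b,np.s_[185:205,195:225]),'arm bar',d(a,b,np.s_[180:200,140:190]),'pad',d(a,b,np.s_[187:196,184:199]))
print('bystanders',d(o,b,np.s_[195:345,275:460]),'(knob spot only expected ~.015)')
# held knob blob in scene
h=cv2.cvtColor(b.astype(np.uint8),cv2.COLOR_RGB2HSV); print(observe()['contact_force'],observe()['eef_pos'])
```

```text
arm end/catch 0.0 arm bar 0.127 pad 0.052
bystanders 0.015 (knob spot only expected ~.015)
[-3.85328139  0.45981244 11.7069218 ] [ 0.52810192 -0.18013848  0.01352243]
```

```bash
python3 -c "
from plant import *
print(finish_job())"
```

```text
the job is handed in; nothing more can be done
None
```

The job is handed in: the clamp arm is clipped under its catch, the knob clicked down to its hard stop on the lid and is held there at about 11 N, and the bystanders the scene camera could show had not moved.

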